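# Find and release the latched key on the switch box

## Task

One of the four identical keys on the bench switch box has been left latched down. With a fingertip, tap each key lightly in turn along the row, starting with the one next to the round dial, without pushing any key down; then press the one that you found latched so that it springs back up and all four keys stand up. Do not shift the ring, the cup or the weight, and pick nothing up.

Things in the scene. Friction and masses are not known exactly. Their poses are not given: they have to be found in the camera images.
- switchbox: Grey switch box fixed to the bench, 130 mm deep (its x), 330 wide (its y), 50 high. Origin: centre of its underside, at bench height; x away from the robot, y to the robot's left, z up; turned up to 0.35 rad. On top, in one row at x = -15 mm: a fixed black round dial (36 mm across, 20 high) at y = 120 mm, four keys at y = 50, -5, -60, -115 mm.
- cap1: White square key cap next to the dial, 26 x 26 mm, one of four identical ones 55 mm apart. Origin: centre of its top face, axes as the box's. A key that is up has its top 64 mm above the bench (14 above the box); it starts to sink at 3 N, then 2 N per mm, to a stop 7 mm down (17 N), and springs back when let go: it does not latch again.
- cap2: Key cap second from the dial, like cap1. Whichever key is latched has its top 3.6 mm lower (60.4 mm above the bench) and feels solid up to about 10 N. Pushed on down by 2.5 mm or more (about 15 N; its stop is 3.4 mm down) the latch lets go, and the key springs fully up when the finger leaves.
- cap3: Key cap third from the dial, like cap1 (26 x 26 mm, origin at the centre of its top face); may be up or latched.
- cap4: Key cap farthest from the dial, like cap1 (26 x 26 mm, origin at the centre of its top face); may be up or latched.
- ring: Bystander: a dark rubber ring, 64 mm outside, 44 mm inside, 30 mm high, loose on the bench beside the box. Origin: centre of its underside.
- weight: Bystander: a steel calibration weight with a knob, 32 mm across, 48 mm high, loose on the bench beside the box. Origin: centre of its underside.
- cup: Bystander: a clear open plastic cup, 72 mm across the rim, 45 mm high, loose on the bench beside the box. Origin: centre of its underside.

How it is judged (in metres and radians):
On the way, in this order (a step that is already met when the one before it is completed fails the run):
1. key 1 from the dial is tapped (contact force between cap1 and the fingers above 0.3 N), for 0.02 s.
2. key 2 from the dial is tapped (contact force between cap2 and the fingers above 0.3 N), for 0.02 s.
3. key 3 from the dial is tapped (contact force between cap3 and the fingers above 0.3 N), for 0.02 s.
4. key 4 from the dial is tapped (contact force between cap4 and the fingers above 0.3 N), for 0.02 s.
5. the latched key is released, all four keys up (z of each of cap1, cap2, cap3, cap4 in the frame of switchbox above 0.0625 m), for 0.2 s.
At the end, for the whole second after the job is handed in: All four keys stand up (each top within 1.5 mm of its full height of 64 mm above the bench), and ring, cup and weight are within 20 mm of where they stood (all of step 5 and distance of each of ring, weight, cup from where it was at the start of the episode below 0.02 m); the robot touches nothing.
It fails at once if a second key is pushed down (2.5 mm or more) while another is down (z of each of cap1, cap2 in the frame of switchbox below 0.0615 m or z of each of cap1, cap3 in the frame of switchbox below 0.0615 m or z of each of cap1, cap4 in the frame of switchbox below 0.0615 m or z of each of cap2, cap3 in the frame of switchbox below 0.0615 m or z of each of cap2, cap4 in the frame of switchbox below 0.0615 m or z of each of cap3, cap4 in the frame of switchbox below 0.0615 m).
It fails at once if the ring, cup or weight is shifted by more than 20 mm, lifted or knocked over (distance of any of ring, weight, cup from where it was at the start of the episode above 0.02 m or angle between any of ring, weight, cup's own z axis and vertical above 0.5 rad).
It also fails if it takes over 56 s, if anything falls off the work surface, if the arm or the gripper's body presses on something with over 40 N, if the wrist force passes 120 N, or if a joint passes its speed limit or range.

## Robot

A 6-joint arm with a two-finger parallel gripper is mounted at the origin on the work surface. World frame = base frame: x ahead of the robot, y to its left, z up, the work surface at z = 0. Lengths are in mm, angles in rad, forces in N, time in s.
With the tool pointing down it reaches from about 400 to 925 mm from the base axis. Payload 12.5 kg.
Tool frame: the origin (TCP) lies midway between the tips of the shut fingers; the grasp point (between the pads) lies 19 mm behind it; z points along the fingers, y is the line along which they close (so a half turn about z gives the same grasp; the last joint's range is limited). The gripper opens to 95 mm and grips with 3 to 60 N. Pads are 20 mm wide; open, the fingers measure 119 mm over their backs; the gripper's body (75 mm by 180 mm) begins 59 mm behind the grasp point.
Start: joints at [1.095, 0.491, 1.559, -0, 1.092, -0.106], TCP at [225.878, 582.774, 214.661] pointing down, gripper open.
Joint ranges: [-3.1, 3.1], [-0.84, 2.19], [0.05, 2.79], [-1.13, 4.28], [0.06, 2.93], [-2.69, 2.69]. Speed limits (rad/s): [2.22, 2.22, 2.79, 3.14, 3.14, 3.14].

## Interface

Orientations are given as [roll, pitch, yaw] about the fixed x, y, z axes, in that order (R = Rz(yaw) Ry(pitch) Rx(roll)).
In Python, from cell import state, read_camera, job_done gives the robot as it stands.
- The arm moves only by the tool carry_out, never from a script. Its argument "moves" is a list of rows, each an object with "slide": the shift along the tool's x, y, z as a fraction of full scale, a list of three; "spin": the turn about the tool's z as a fraction of full scale. A call has 1 to 12 rows; each row shifts and turns the commanded pose from where the row before left it, along the tool's axes as they then stand; what a row does not reach is not made up. Full scale, the value 1, is 0.4 m for a shift and 30 degrees for a turn. A row lasts 1/12 s, in which the tool goes at most 41.7 mm and 7.16 degrees, less where a joint would pass 70% of its speed; a pose out of reach is approached as far as the arm can. A call with a number of a shift or a turn outside -1 to 1 is refused whole. A call with a gripper value outside its range is refused whole. "hand" is the closure, from 0 (fully open) to 1 (shut), set as the call begins (left out, the last holds). The fingers move at their own pace and stop on an object; the grip force is fixed at half the most. Time passes only in rows, so rows that do not move let the fingers close. It gives the time, the measured TCP pose, the force, the opening and the grip force at its end, in the units of the state.
- state(): the state, without advancing time (a new reading comes with each control period).
- read_camera(name): name is "scene" or "top"; returns a dict with "color" (480x640x3 uint8, red, green, blue), "K" (3x3 intrinsics, pixels), "R" (3x3) and "t" (3): a world point X has camera coordinates R X + t. Camera axes: x right, y down, z forward; pixel columns grow to the right and rows downward; lengths in mm; the calibration is good to about 2 mm. A picture is of the moment at which its call begins. There is no depth.
- job_done(): hands the job in; it is judged then, once.
The state is a dict: "t": time; "joints": joint angles; "qvel": joint speeds; "tau": joint torques, N m; "eef_pos": TCP position; "tcp_rot": TCP orientation; "ft_force": force on the tool from outside, world axes, zero at the start; "moment": the same for the moment, N m; "opening": opening from 0.0 (shut) to 1.0 (fully open); "grip_force": force on a finger pad.
Only numpy, scipy, OpenCV 4.12 (cv2) and the standard library are available. Lean on these libraries where they do the work, as an engineer would, in place of code of your own. Each camera call takes 0.05 s, during which the arm holds its last target. There are 200 camera calls.

## Working session

There is one attempt and no reset: what is moved stays moved. The work goes in short steps, Python scripts to look and compute and a tool call to move; the robot and the scene stay as the last step left them, time stands still between calls to the robot, and variables do not carry over. Pictures are saved under pics/ and viewed, at most 10 in all, crops included, and the job is handed in when it is done.

Besides the shell and the picture viewer there is one more tool, called by a JSON object that holds its "name" and its "arguments". carry_out: Moves the arm, as the interface text tells. Shift numbers are shares of 0.4 m and turn numbers shares of 30 degrees, none past 1 either way. Its arguments: {"type":"object","properties":{"moves":{"type":"array"},"hand":{"type":"number"}},"required":["moves"]}

```bash
mkdir -p pics
python3 - <<'E'
from cell import state, read_camera
import cv2,pickle
s=state();print(s['t'],s['eef_pos'],s['tcp_rot'],s['opening'],s['ft_force'])
for n in('top','scene'):
    c=read_camera(n);pickle.dump(c,open(f'{n}0.pkl','wb'));cv2.imwrite(f'pics/{n}0.png',c['color'][...,::-1]);print(c['K'],c['R'],c['t'])
E
```

```text
0.0 [225.74508681 582.52947178 214.05621521] [-3.14044613e+00 -1.15914436e-04  2.77183560e+00] 1.0022690267569432 [ 0.64959398 -0.50329447 -0.9599251 ]
[[481.50120261   0.         325.18882875]
 [  0.         481.50120261 237.11215289]
 [  0.           0.           1.        ]] [[ 0.01347804 -0.99986693 -0.00919031]
 [-0.99970123 -0.01328723 -0.02051607]
 [ 0.02039123  0.00946408 -0.99974728]] [ 43.62276639 530.71236593 750.42147499]
[[465.13565659   0.         317.75632951]
 [  0.         465.13565659 235.71958323]
 [  0.           0.           1.        ]] [[-0.70280448  0.71109413  0.020273  ]
 [ 0.49103896  0.50554055 -0.70944309]
 [-0.51472964 -0.48864495 -0.70447109]] [ 360.45958457 -244.25044825  974.63738315]
```

View pics/top0.png

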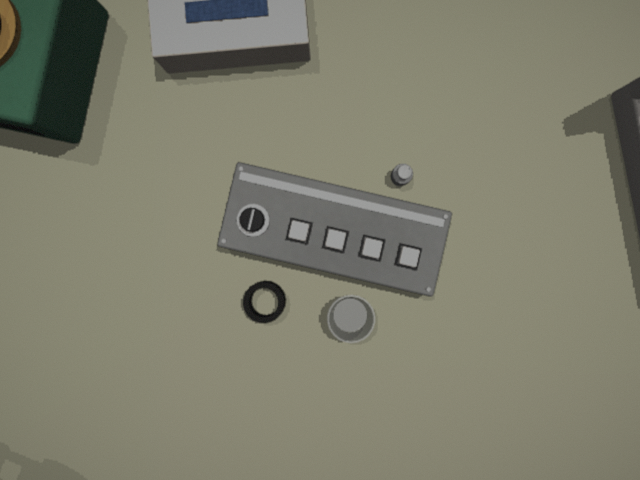

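View pics/scene0.png

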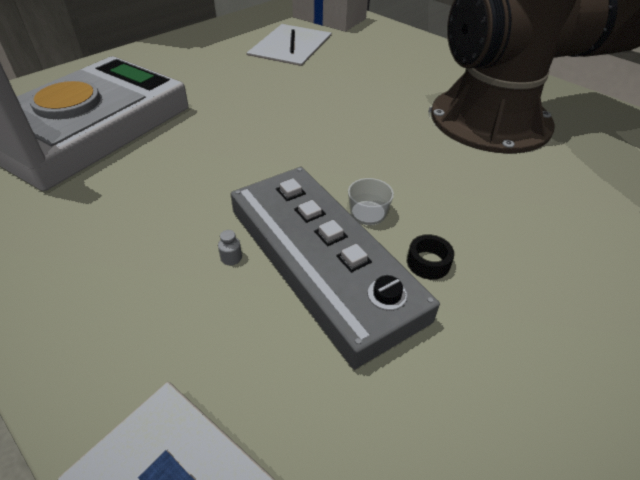

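The top view shows the dial at (252,220), keys near (299,231), (336,240), (372,248) and (409,257), the ring at (265,302), the cup at (350,318) and the weight at (402,174). The scene view agrees with this layout.

```bash
cat > h.py <<'E'
import numpy as np,cv2,pickle
def proj(c,X): 
    p=c['K']@(c['R']@np.asarray(X,float)+c['t']); return p[:2]/p[2]
def back(c,u,v,z):
    d=c['R'].T@np.linalg.inv(c['K'])@[u,v,1]; o=-c['R'].T@c['t']; return o+d*(z-o[2])/d[2]
E
python3 - <<'E'
from h import *
c=pickle.load(open('top0.pkl','rb'));g=cv2.cvtColor(c['color'],cv2.COLOR_RGB2GRAY)
P=[]
for u,v in [(299,231),(336,240),(372,248),(409,257)]:
    w=g[v-14:v+15,u-14:u+15]; m=(w>150).astype('u1');n,l,st,ce=cv2.connectedComponentsWithStats(m)
    k=1+np.argmax(st[1:,4]);uv=ce[k]+[u-14,v-14];p=back(c,*uv,63);P.append(p);print(uv,st[k],p.round(1))
P=np.array(P);d=np.diff(P,axis=0);print(np.linalg.norm(d,axis=1))
e=P[0]-P[3];print('yaw',np.arctan2(-e[0],e[1]),'dial',back(c,252,220,70))
s=pickle.load(open('scene0.pkl','rb'))
print([proj(s,p).round(1) for p in P])
im=s['color'][165:285,260:400];cv2.imwrite('pics/s1.png',cv2.resize(im,None,fx=5,fy=5,interpolation=cv2.INTER_CUBIC)[...,::-1])
E
```

```text
[298.25301205 230.02811245] [  5   4  18  19 249] [538.7  89.4  63. ]
[335.125      238.72177419] [  4   4  19  18 248] [526.8  35.7  63. ]
[371.78455285 247.56097561] [  5   5  18  18 246] [514.7 -17.5  63. ]
[409.06772908 256.13545817] [  5   4  19  19 251] [503.  -71.6  63. ]
[55.00571517 54.63703376 55.31037678]
yaw -0.21813292729910363 dial [552.00565487 155.80286754  70.        ]
[array([353.4, 251.6]), array([330. , 226.9]), array([309.2, 204.6]), array([289.6, 184.2])]
```

View pics/s1.png

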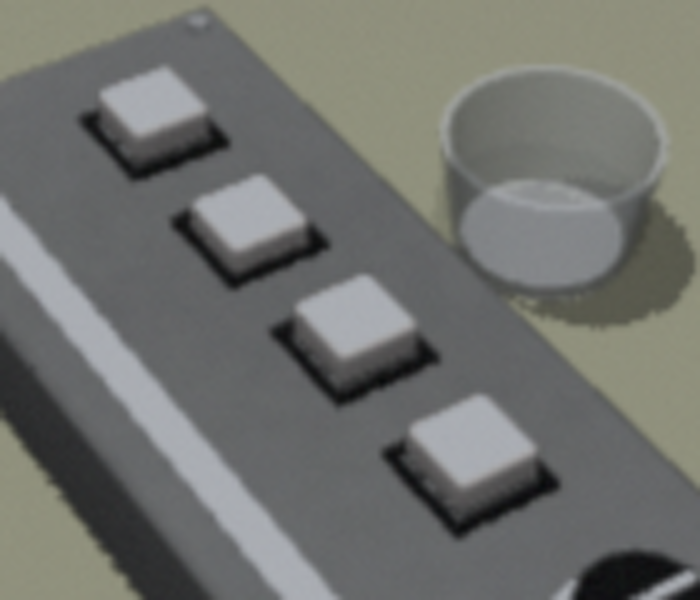

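The keys are 55 mm apart, as specified, and the box yaw is -0.218. In the crop, key 3 (second from the top) looks slightly low. Next I'll move above key 1.

{"name": "carry_out", "arguments": {"hand": 1, "moves": [{"slide":[0,0,0],"spin":-0.145},{"slide":[0,0,0],"spin":-0.145},{"slide":[-0.05,-0.05,0],"spin":0},{"slide":[-0.05,-0.05,0],"spin":0},{"slide":[-0.05,-0.05,0],"spin":0},{"slide":[-0.05,-0.05,0],"spin":0},{"slide":[-0.05,-0.05,0],"spin":0},{"slide":[-0.05,-0.05,0],"spin":0},{"slide":[-0.05,-0.05,0],"spin":0},{"slide":[-0.05,-0.05,0],"spin":0},{"slide":[-0.05,-0.05,0],"spin":0},{"slide":[-0.05,-0.05,0],"spin":0}]}}

```text
t: 1.1
eef_pos: [378.3, 343.0, 214.5]
tcp_rot: [-3.141, -0.0, 2.924]
ft_force: [-0.1, -0.3, 0.4]
opening: 0.216
grip_force: 0.0
```

{"name": "carry_out", "arguments": {"moves": [{"slide":[-0.05,-0.05,0],"spin":0},{"slide":[-0.05,-0.05,0],"spin":0},{"slide":[-0.05,-0.05,0],"spin":0},{"slide":[-0.05,-0.05,0],"spin":0},{"slide":[-0.05,-0.05,0],"spin":0},{"slide":[-0.05,-0.05,0],"spin":0},{"slide":[-0.05,-0.05,0.05],"spin":0},{"slide":[-0.05,-0.05,0.05],"spin":0},{"slide":[-0.05,-0.05,0.05],"spin":0},{"slide":[0,0,0.05],"spin":0},{"slide":[0,0,0.05],"spin":0},{"slide":[0,0,0],"spin":0}]}}

```text
t: 2.1
eef_pos: [513.3, 128.8, 111.4]
tcp_rot: [-3.14, -0.005, 2.922]
ft_force: [-0.9, 0.2, -0.4]
opening: 0.001
grip_force: 0.0
```

```bash
cat > w.py <<'E'
from h import *
from cell import state
import sys
s=state();K=[[538.7,89.4],[526.8,35.7],[514.7,-17.5],[503,-71.6]]
y=s['tcp_rot'][2];p=s['eef_pos'];print(s['t'],np.round(p,2),np.round(s['tcp_rot'],4),'F',np.round(s['ft_force'],2),s['opening'])
for k in K:
    d=np.array(k)-p[:2];print((np.array([[np.cos(y),np.sin(y)],[np.sin(y),-np.cos(y)]])@d).round(1))
E
python3 w.py
```

```text
2.1 [513.28 128.81 111.37] [-3.1398 -0.0053  2.9225] F [-0.87  0.2  -0.41] 0.001452349277562483
[-33.4 -32.9]
[-33.4 -87.9]
[ -33.2 -142.5]
[ -33.5 -197.9]
```

{"name": "carry_out", "arguments": {"moves": [{"slide":[-0.042,-0.041,0],"spin":0},{"slide":[-0.042,-0.041,0.025],"spin":0},{"slide":[0,0,0.025],"spin":0},{"slide":[0,0,0.025],"spin":0},{"slide":[0,0,0],"spin":0},{"slide":[0,0,0],"spin":0},{"slide":[0,0,0],"spin":0}]}}

```text
t: 2.68
eef_pos: [540.2, 91.0, 85.1]
tcp_rot: [3.141, 0.0, 2.925]
ft_force: [-0.1, 0.4, 0.0]
opening: 0.008
grip_force: 0.0
```

```bash
python3 w.py
python3 - <<'E'
from h import *
from cell import read_camera
a=read_camera('top')['color'][190:290,250:430];b=read_camera('scene')['color'][165:285,270:430]
f=lambda i,s:cv2.resize(i,s,interpolation=cv2.INTER_CUBIC)
cv2.imwrite('pics/k1.png',np.hstack([f(a,(400,300)),f(b,(400,300))])[...,::-1])
E
```

```text
2.6833 [540.22  91.04  85.12] [3.1414e+00 2.0000e-04 2.9246e+00] F [-0.1   0.41  0.02] 0.007706128660064766
[ 1.1 -1.9]
[  1.2 -56.9]
[   1.6 -111.5]
[   1.3 -166.8]
```

View pics/k1.png

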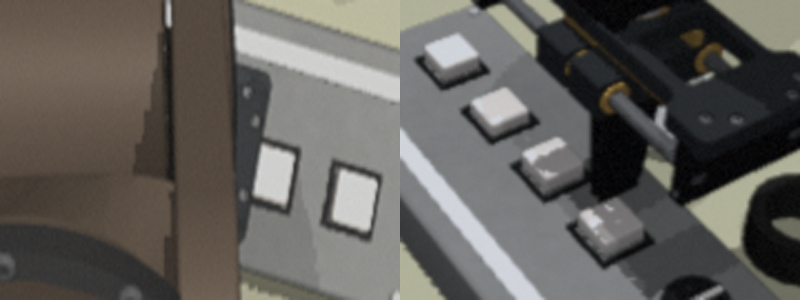

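The shut fingertip hangs just above key 1. Its tip is near scene pixel (356,243), which matches the TCP projection. I'll centre it and step down slowly.

{"name": "carry_out", "arguments": {"moves": [{"slide":[0.0025,-0.005,0.023],"spin":0},{"slide":[0,0,0.023],"spin":0},{"slide":[0,0,0],"spin":0},{"slide":[0,0,0],"spin":0}]}}

```text
t: 3.12
eef_pos: [538.6, 88.6, 65.5]
tcp_rot: [-3.141, -0.001, 2.924]
ft_force: [0.3, 0.1, 0.5]
opening: -0.001
grip_force: 0.0
```

{"name": "carry_out", "arguments": {"moves": [{"slide":[0,0,0.001],"spin":0},{"slide":[0,0,0],"spin":0}]}}

```text
t: 3.28
eef_pos: [539.1, 88.6, 65.8]
tcp_rot: [3.142, -0.0, 2.924]
ft_force: [0.3, 0.7, -0.6]
opening: 0.005
grip_force: 0.0
```

{"name": "carry_out", "arguments": {"moves": [{"slide":[0,0,0.001],"spin":0},{"slide":[0,0,0],"spin":0}]}}

```text
t: 3.45
eef_pos: [539.1, 88.6, 65.5]
tcp_rot: [3.141, 0.0, 2.924]
ft_force: [0.2, 0.5, -0.2]
opening: 0.002
grip_force: 0.0
```

{"name": "carry_out", "arguments": {"moves": [{"slide":[0,0,0.001],"spin":0},{"slide":[0,0,0],"spin":0}]}}

```text
t: 3.62
eef_pos: [539.0, 88.6, 65.1]
tcp_rot: [3.141, 0.0, 2.924]
ft_force: [0.5, 0.4, 0.9]
opening: 0.004
grip_force: 0.0
```

{"name": "carry_out", "arguments": {"moves": [{"slide":[0,0,0.001],"spin":0},{"slide":[0,0,0],"spin":0}]}}

```text
t: 3.78
eef_pos: [539.0, 88.6, 64.6]
tcp_rot: [3.141, -0.0, 2.924]
ft_force: [-0.0, -0.5, 0.5]
opening: 0.006
grip_force: 0.0
```

{"name": "carry_out", "arguments": {"moves": [{"slide":[0,0,0.001],"spin":0},{"slide":[0,0,0],"spin":0}]}}

```text
t: 3.95
eef_pos: [539.1, 88.6, 64.3]
tcp_rot: [3.141, 0.0, 2.924]
ft_force: [-0.5, 0.8, 3.0]
opening: 0.003
grip_force: 1.3
```

{"name": "carry_out", "arguments": {"moves": [{"slide":[0,0,0.001],"spin":0},{"slide":[0,0,0],"spin":0}]}}

```text
t: 4.12
eef_pos: [539.0, 88.6, 63.9]
tcp_rot: [3.141, 0.0, 2.924]
ft_force: [-0.9, -0.2, 2.9]
opening: 0.005
grip_force: 1.7
```

{"name": "carry_out", "arguments": {"moves": [{"slide":[0,0,0],"spin":0}]}}

```text
t: 4.2
eef_pos: [539.1, 88.6, 64.0]
tcp_rot: [3.141, 0.0, 2.924]
ft_force: [-0.5, 0.0, 4.0]
opening: 0.004
grip_force: 1.7
```

Key 1 is up: contact came at 64.3 mm and it yields at about 3 N. On to key 2.

{"name": "carry_out", "arguments": {"moves": [{"slide":[0,0,-0.0125],"spin":0},{"slide":[0,0,-0.0125],"spin":0},{"slide":[0,-0.046,0],"spin":0},{"slide":[0,-0.046,0],"spin":0},{"slide":[0,-0.045,0],"spin":0},{"slide":[0,0,0],"spin":0},{"slide":[0,0,0.011],"spin":0},{"slide":[0,0,0.011],"spin":0},{"slide":[0,0,0],"spin":0},{"slide":[0,0,0],"spin":0}]}}

```text
t: 5.03
eef_pos: [527.2, 35.7, 64.7]
tcp_rot: [3.142, -0.001, 2.924]
ft_force: [-0.2, 0.4, -0.0]
opening: 0.01
grip_force: 0.0
```

{"name": "carry_out", "arguments": {"moves": [{"slide":[0,0,0.001],"spin":0},{"slide":[0,0,0],"spin":0}]}}

```text
t: 5.2
eef_pos: [527.2, 35.5, 64.5]
tcp_rot: [3.142, -0.0, 2.924]
ft_force: [0.4, -0.5, 0.9]
opening: 0.005
grip_force: 0.0
```

{"name": "carry_out", "arguments": {"moves": [{"slide":[0,0,0.001],"spin":0},{"slide":[0,0,0],"spin":0}]}}

```text
t: 5.37
eef_pos: [527.2, 35.4, 64.3]
tcp_rot: [3.141, 0.0, 2.924]
ft_force: [-0.9, 1.5, 2.3]
opening: 0.009
grip_force: 1.0
```

{"name": "carry_out", "arguments": {"moves": [{"slide":[0,0,0.001],"spin":0},{"slide":[0,0,0],"spin":0}]}}

```text
t: 5.53
eef_pos: [527.2, 35.3, 64.0]
tcp_rot: [3.141, 0.0, 2.924]
ft_force: [-0.1, 2.4, 2.7]
opening: 0.003
grip_force: 1.7
```

{"name": "carry_out", "arguments": {"moves": [{"slide":[0,0,0],"spin":0}]}}

```text
t: 5.62
eef_pos: [527.2, 35.2, 64.0]
tcp_rot: [3.141, 0.0, 2.924]
ft_force: [-0.6, 3.0, 3.8]
opening: 0.007
grip_force: 1.7
```

Key 2 is up as well. Key 3 next.

{"name": "carry_out", "arguments": {"moves": [{"slide":[0,0,-0.0125],"spin":0},{"slide":[0,0,-0.0125],"spin":0},{"slide":[0,-0.046,0],"spin":0},{"slide":[0,-0.046,0],"spin":0},{"slide":[0,-0.045,0],"spin":0},{"slide":[0,0,0],"spin":0},{"slide":[0,0,0.011],"spin":0},{"slide":[0,0,0.011],"spin":0},{"slide":[0,0,0],"spin":0},{"slide":[0,0,0],"spin":0}]}}

```text
t: 6.45
eef_pos: [515.2, -17.8, 64.6]
tcp_rot: [3.142, -0.001, 2.925]
ft_force: [-0.3, -0.1, 0.1]
opening: 0.002
grip_force: 0.0
```

{"name": "carry_out", "arguments": {"moves": [{"slide":[0,0,0.001],"spin":0},{"slide":[0,0,0],"spin":0}]}}

```text
t: 6.62
eef_pos: [515.4, -18.0, 64.6]
tcp_rot: [3.142, -0.0, 2.924]
ft_force: [-0.5, -0.4, 0.7]
opening: 0.006
grip_force: 0.0
```

{"name": "carry_out", "arguments": {"moves": [{"slide":[0,0,0.001],"spin":0},{"slide":[0,0,0],"spin":0}]}}

```text
t: 6.78
eef_pos: [515.3, -18.3, 64.2]
tcp_rot: [3.142, 0.0, 2.924]
ft_force: [0.6, -0.1, -0.1]
opening: 0.004
grip_force: 0.0
```

{"name": "carry_out", "arguments": {"moves": [{"slide":[0,0,0.001],"spin":0},{"slide":[0,0,0],"spin":0}]}}

```text
t: 6.95
eef_pos: [515.3, -18.4, 63.8]
tcp_rot: [3.141, 0.0, 2.924]
ft_force: [-0.1, -0.9, -0.7]
opening: 0.006
grip_force: 0.0
```

{"name": "carry_out", "arguments": {"moves": [{"slide":[0,0,0],"spin":0}]}}

```text
t: 7.03
eef_pos: [515.3, -18.4, 63.8]
tcp_rot: [3.142, 0.0, 2.924]
ft_force: [0.1, 0.4, -0.9]
opening: 0.004
grip_force: 0.0
```

There's no contact at 63.8 mm, so key 3 looks latched. I'll go down to about 60.4 mm.

{"name": "carry_out", "arguments": {"moves": [{"slide":[0,0,0.003],"spin":0},{"slide":[0,0,0.003],"spin":0},{"slide":[0,0,0],"spin":0}]}}

```text
t: 7.28
eef_pos: [515.2, -18.4, 61.2]
tcp_rot: [3.142, -0.0, 2.924]
ft_force: [0.4, -0.5, 0.3]
opening: 0.006
grip_force: 0.0
```

{"name": "carry_out", "arguments": {"moves": [{"slide":[0,0,0.00075],"spin":0},{"slide":[0,0,0],"spin":0}]}}

```text
t: 7.45
eef_pos: [515.3, -18.4, 61.1]
tcp_rot: [3.142, -0.0, 2.924]
ft_force: [-0.3, -0.9, -0.4]
opening: 0.001
grip_force: 0.0
```

{"name": "carry_out", "arguments": {"moves": [{"slide":[0,0,0.00075],"spin":0},{"slide":[0,0,0],"spin":0}]}}

```text
t: 7.62
eef_pos: [515.3, -18.4, 60.8]
tcp_rot: [3.141, 0.0, 2.924]
ft_force: [0.1, -0.6, 0.5]
opening: 0.005
grip_force: 0.0
```

{"name": "carry_out", "arguments": {"moves": [{"slide":[0,0,0.00075],"spin":0},{"slide":[0,0,0],"spin":0}]}}

```text
t: 7.78
eef_pos: [515.4, -18.4, 60.7]
tcp_rot: [3.142, 0.0, 2.924]
ft_force: [-1.5, 0.3, 1.8]
opening: 0.002
grip_force: 1.4
```

{"name": "carry_out", "arguments": {"moves": [{"slide":[0,0,0.0005],"spin":0},{"slide":[0,0,0],"spin":0}]}}

```text
t: 7.95
eef_pos: [515.4, -18.4, 60.6]
tcp_rot: [3.142, 0.0, 2.924]
ft_force: [-1.7, -0.4, 4.8]
opening: 0.01
grip_force: 2.8
```

{"name": "carry_out", "arguments": {"moves": [{"slide":[0,0,0],"spin":0}]}}

```text
t: 8.03
eef_pos: [515.3, -18.4, 60.6]
tcp_rot: [3.141, 0.0, 2.924]
ft_force: [-1.5, 0.2, 4.8]
opening: 0.006
grip_force: 2.7
```

Key 3 is latched: solid at 60.6 mm and 4.8 N. Now key 4.

{"name": "carry_out", "arguments": {"moves": [{"slide":[0,0,-0.017],"spin":0},{"slide":[0,0,-0.017],"spin":0},{"slide":[0,-0.045,0],"spin":0},{"slide":[0,-0.045,0],"spin":0},{"slide":[0,-0.046,0],"spin":0},{"slide":[0,0,0],"spin":0},{"slide":[0,0,0.011],"spin":0},{"slide":[0,0,0.011],"spin":0},{"slide":[0,0,0],"spin":0},{"slide":[0,0,0],"spin":0}]}}

```text
t: 8.87
eef_pos: [503.5, -70.9, 64.8]
tcp_rot: [3.141, -0.001, 2.924]
ft_force: [0.1, 0.5, -0.8]
opening: -0.001
grip_force: 0.0
```

{"name": "carry_out", "arguments": {"moves": [{"slide":[0,0,0.001],"spin":0},{"slide":[0,0,0],"spin":0}]}}

```text
t: 9.03
eef_pos: [503.6, -71.1, 64.6]
tcp_rot: [3.141, -0.0, 2.924]
ft_force: [-0.4, 0.4, -0.5]
opening: 0.003
grip_force: 0.0
```

{"name": "carry_out", "arguments": {"moves": [{"slide":[0,0,0.001],"spin":0},{"slide":[0,0,0],"spin":0}]}}

```text
t: 9.2
eef_pos: [503.6, -71.4, 64.4]
tcp_rot: [3.141, 0.0, 2.924]
ft_force: [-0.9, 1.2, 0.1]
opening: 0.006
grip_force: 0.0
```

{"name": "carry_out", "arguments": {"moves": [{"slide":[0,0,0.001],"spin":0},{"slide":[0,0,0],"spin":0}]}}

```text
t: 9.37
eef_pos: [503.6, -71.4, 64.0]
tcp_rot: [3.141, 0.0, 2.924]
ft_force: [-0.4, 2.1, 2.3]
opening: 0.004
grip_force: 1.6
```

{"name": "carry_out", "arguments": {"moves": [{"slide":[0,0,0],"spin":0}]}}

```text
t: 9.45
eef_pos: [503.6, -71.4, 64.1]
tcp_rot: [3.141, 0.0, 2.924]
ft_force: [0.1, 2.9, 3.0]
opening: 0.004
grip_force: 1.6
```

Key 4 is up and tapped. I'll go back and press key 3.

{"name": "carry_out", "arguments": {"moves": [{"slide":[0,0,-0.0125],"spin":0},{"slide":[0,0,-0.0125],"spin":0},{"slide":[0,0.046,0],"spin":0},{"slide":[0,0.046,0],"spin":0},{"slide":[0,0.045,0],"spin":0},{"slide":[0,0,0],"spin":0},{"slide":[0,0,0.016],"spin":0},{"slide":[0,0,0.015],"spin":0},{"slide":[0,0,0],"spin":0},{"slide":[0,0,0],"spin":0}]}}

```text
t: 10.28
eef_pos: [515.1, -18.7, 61.0]
tcp_rot: [-3.142, -0.001, 2.923]
ft_force: [0.4, -0.2, 0.2]
opening: 0.004
grip_force: 0.0
```

{"name": "carry_out", "arguments": {"moves": [{"slide":[0,0,0.003],"spin":0},{"slide":[0,0,0.0025],"spin":0},{"slide":[0,0,0],"spin":0}]}}

```text
t: 10.53
eef_pos: [515.2, -18.7, 59.7]
tcp_rot: [-3.141, -0.0, 2.923]
ft_force: [-2.5, -2.0, 10.6]
opening: 0.005
grip_force: 5.3
```

{"name": "carry_out", "arguments": {"moves": [{"slide":[0,0,0.0025],"spin":0},{"slide":[0,0,0],"spin":0}]}}

```text
t: 10.7
eef_pos: [515.3, -18.7, 58.9]
tcp_rot: [-3.141, 0.0, 2.923]
ft_force: [-2.8, -1.8, 13.0]
opening: 0.007
grip_force: 6.5
```

{"name": "carry_out", "arguments": {"moves": [{"slide":[0,0,0.0015],"spin":0},{"slide":[0,0,0],"spin":0}]}}

```text
t: 10.87
eef_pos: [515.2, -18.7, 58.4]
tcp_rot: [-3.141, 0.0, 2.923]
ft_force: [-3.5, -1.2, 15.0]
opening: 0.008
grip_force: 7.1
```

{"name": "carry_out", "arguments": {"moves": [{"slide":[0,0,0.0025],"spin":0},{"slide":[0,0,0.0015],"spin":0},{"slide":[0,0,0],"spin":0},{"slide":[0,0,0],"spin":0}]}}

```text
t: 11.2
eef_pos: [515.3, -18.7, 57.2]
tcp_rot: [-3.141, 0.001, 2.923]
ft_force: [-5.6, -1.0, 19.0]
opening: 0.004
grip_force: 9.3
```

That's at the stop, so I'll lift and then clear the view.

{"name": "carry_out", "arguments": {"moves": [{"slide":[0,0,-0.0125],"spin":0},{"slide":[0,0,-0.05],"spin":0},{"slide":[0,0,-0.06],"spin":0},{"slide":[0,0,-0.06],"spin":0},{"slide":[0,0,-0.06],"spin":0},{"slide":[0,0.07,0],"spin":0},{"slide":[0,0.07,0],"spin":0},{"slide":[0,0.07,0],"spin":0},{"slide":[0,0.07,0],"spin":0},{"slide":[0,0.07,0],"spin":0},{"slide":[0,0.07,0],"spin":0},{"slide":[0,0.07,0],"spin":0}]}}

```text
t: 12.2
eef_pos: [557.9, 174.2, 152.9]
tcp_rot: [-3.141, -0.0, 2.923]
ft_force: [-0.0, -0.0, 0.2]
opening: 0.006
grip_force: 0.0
```

{"name": "carry_out", "arguments": {"moves": [{"slide":[0,0.07,0],"spin":0},{"slide":[0,0.07,0],"spin":0},{"slide":[0,0.07,0],"spin":0},{"slide":[0,0.07,0],"spin":0},{"slide":[0,0.07,0],"spin":0},{"slide":[0,0,0],"spin":0},{"slide":[0,0,0],"spin":0},{"slide":[0,0,0],"spin":0},{"slide":[0,0,0],"spin":0},{"slide":[0,0,0],"spin":0}]}}

```text
t: 13.03
eef_pos: [588.1, 308.9, 153.3]
tcp_rot: [-3.141, -0.0, 2.922]
ft_force: [0.1, -0.7, 0.2]
opening: 0.006
grip_force: 0.0
```

Run:
```python
from h import *
from cell import read_camera
a=pickle.load(open('scene0.pkl','rb'))['color'][165:285,260:400];b=read_camera('scene')['color'][165:285,260:400]
f=lambda i:cv2.resize(i,(400,343),interpolation=cv2.INTER_CUBIC)
cv2.imwrite('pics/end.png',np.hstack([f(a),f(b)])[...,::-1])
```

```text
(no output)
```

View pics/end.png

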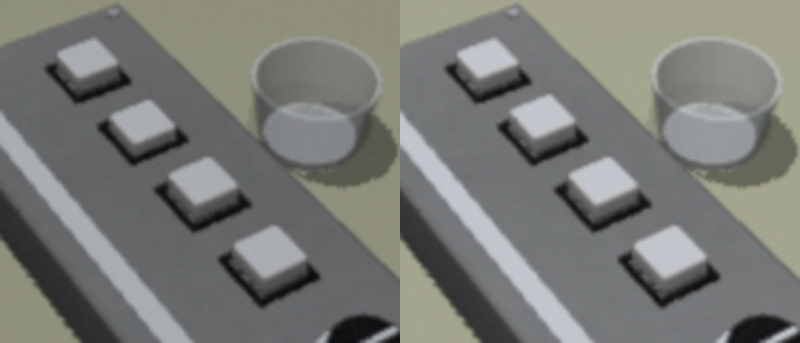

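Before (left) and after (right): key 3, at about (542,117) on the right, now stands as tall as the others, and the cup hasn't moved.

```bash
python3 -c "from cell import job_done;print(job_done())"
```

```text
the job is handed in; nothing more can be done
None
```

I tapped all four keys in order from the dial and found key 3 latched. I pressed it to its stop and it sprang back up. The last picture shows all four keys up and the cup unmoved (ring and weight were out of that crop), and the job is handed in; no verdict came back.

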